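# Offer up the terminal box cover for screwing down

### The job

Take the spanner off the open terminal box and lay it flat inside the tool tray. Then pick up the cover plate by its handle and hold it level about 15 mm above the rim of the box, the right way round so that all four of its holes are centred over the box's threaded holes, not touching the box. Finish while still holding it there steady for the screws, and leave the felt wheel, compound bar and jar where they are.

Things in the scene. Friction and masses are not known exactly. Their poses are not given: they have to be found in the camera images.
- box: Fixed grey terminal box, 120 mm long (x), rim level at 50 mm height; 90 mm wide (y) in its -x half, 60 mm in its +x half. Four 8 mm threaded holes in the rim, two far apart at the wide end, two closer at the narrow end. Well 30 mm deep in the middle, 72 mm along x, 60 (wide half) or 36 mm across. A cable gland sticks out 22 mm from the wide end. Origin: centre of the underside.
- cover: Loose flat aluminium plate, 6 mm thick, 0.2-0.4 kg, flat on the bench. Same stepped outline as the box (wide half on -x), four 12 mm holes. Dark bridge handle along x over its middle: grip bar 64 mm long, 14 mm wide (y), from 32 to 46 mm above the plate's underside, on posts 10 mm thick at x = +-27 mm. Origin: centre of the plate's underside (handle at x = y = 0); z up through the handle.
- spanner: Loose flat steel spanner, 130 mm long along x, 10 mm thick everywhere, about 0.1 to 0.17 kg, left lying flat across the top of the box. Shank 16 mm wide from x = -35 to +35 mm; ring end of 30 mm diameter on -x, open jaw 30 mm wide on +x. Origin: middle of the length, on the underside.
- spanner_ring (a point): Centre of the spanner's ring end, at (-50, 0, 5) mm in the spanner's frame.
- spanner_jaw (a point): Middle of the spanner's open jaw, at (50, 0, 5) mm in the spanner's frame.
- tray: Fixed open wooden tool tray, outside 200 mm along x, 150 mm along y, 30 mm high, walls and floor 6 mm thick, empty. Origin: centre of the underside; z up.
- felt_wheel: Bystander: loose felt polishing wheel lying flat, 84 mm diameter, 27 mm high. Origin: centre of the underside.
- compound_bar: Bystander: loose bar of polishing compound, 50 x 110 x 30 mm (x, y, z). Origin: centre of the underside.
- jar: Bystander: small glass jar with a steel lid, 56 mm diameter, 60 mm high, standing. Origin: centre of the underside.
- thread_a (a point): Mouth of the box's threaded hole at its wide end, +y side: (-48, 33, 50) mm in the box's frame.
- hole_a (a point): Centre of the cover's hole at its wide end, +y side, on the underside: (-48, 33, 0) mm in the cover's frame. It belongs over thread_a.
- thread_b (a point): Mouth of the box's threaded hole at its wide end, -y side: (-48, -33, 50) mm in the box's frame.
- hole_b (a point): Centre of the cover's hole at its wide end, -y side, on the underside: (-48, -33, 0) mm in the cover's frame. It belongs over thread_b.
- thread_c (a point): Mouth of the box's threaded hole at its narrow end, +y side: (48, 18, 50) mm in the box's frame.
- hole_c (a point): Centre of the cover's hole at its narrow end, +y side, on the underside: (48, 18, 0) mm in the cover's frame. It belongs over thread_c.
- thread_d (a point): Mouth of the box's threaded hole at its narrow end, -y side: (48, -18, 50) mm in the box's frame.
- hole_d (a point): Centre of the cover's hole at its narrow end, -y side, on the underside: (48, -18, 0) mm in the cover's frame. It belongs over thread_d.
Mind the look-alikes: they are no part of the job. Of the things that look like the spanner, the smallest one is meant.

How it is judged:
On the way, in this order (a step that is already met when the one before it is completed fails the run):
1. the spanner lies in the tray, let go (x of spanner_ring in the frame of tray between -0.094 and 0.094 m and y of spanner_ring in the frame of tray between -0.069 and 0.069 m and z of each of spanner_ring, spanner_jaw in the frame of tray below 0.022 m and x of spanner_jaw in the frame of tray between -0.094 and 0.094 m and y of spanner_jaw in the frame of tray between -0.069 and 0.069 m and contact force between the fingers and spanner below 0.1 N and linear speed of spanner below 0.03 m/s), for 0.2 s.
2. the cover is lifted off the bench by the gripper (height (world z) of cover above 0.03 m and contact force between the fingers and cover above 1 N), for 0.2 s.
At the end, for the whole second after the job is handed in: Spanner let go, lying inside the tray (ends within the walls, at most 22 mm above the tray's underside). The gripper holds the cover still, level within 0.1 rad, its underside 5 to 30 mm above the box's rim, not touching it, each hole within 5 mm horizontally of its threaded hole (x of spanner_ring in the frame of tray between -0.094 and 0.094 m and y of spanner_ring in the frame of tray between -0.069 and 0.069 m and z of each of spanner_ring, spanner_jaw in the frame of tray below 0.022 m and x of spanner_jaw in the frame of tray between -0.094 and 0.094 m and y of spanner_jaw in the frame of tray between -0.069 and 0.069 m and contact force between the fingers and spanner below 0.1 N and horizontal distance between hole_a and thread_a below 0.005 m and horizontal distance between hole_b and thread_b below 0.005 m and horizontal distance between hole_c and thread_c below 0.005 m and horizontal distance between hole_d and thread_d below 0.005 m and z of cover in the frame of box between 0.055 and 0.08 m and angle between cover's own z axis and vertical below 0.1 rad and contact force between cover and box below 0.1 N and contact force between the fingers and cover above 1 N and linear speed of cover below 0.02 m/s); the arm keeps its last pose, push and grip.
It fails at once if the felt wheel is moved by more than 20 mm (distance of felt_wheel from where it was at the start of the episode above 0.02 m).
It fails at once if the compound bar is moved by more than 20 mm (distance of compound_bar from where it was at the start of the episode above 0.02 m).
It fails at once if the jar is moved by more than 20 mm (distance of jar from where it was at the start of the episode above 0.02 m).
It also fails if it takes over 59 s, if anything falls off the work surface, if the arm or the gripper's body presses on something with over 40 N, if the wrist force passes 120 N, or if a joint passes its speed limit or range.

### The arm

A 7-joint arm with a two-finger parallel gripper is mounted at the origin on the work surface. World frame = base frame: x ahead of the robot, y to its left, z up, the work surface at z = 0. Lengths are in m, angles in rad, forces in N, time in s.
With the tool pointing down it reaches from about 0.425 to 0.925 m from the base axis. Payload 6.8 kg.
Tool frame: the origin (TCP) lies between the finger pads; the fingertips stand r.tcp_to_tips ahead of it and the grasp point (between the pads) lies 3 mm ahead of it (r.tcp_to_tips is the distance from the TCP to the fingertips, in m); z points along the fingers, y is the line along which they close (so a half turn about z gives the same grasp; the last joint's range is limited). The gripper opens to 85 mm and grips with 20 to 120 N. Pads are 22 mm wide; open, the fingers measure 114 mm over their backs; the gripper's body (76 mm by 85 mm) begins 54 mm behind the grasp point. The pads swing forward as they close: fully open they stand 13 mm farther back than shut.
Start: joints at [-0.108, 0.477, 0.022, 1.555, -0.011, 1.109, -0.083], TCP at [0.675, 0, 0.253] pointing down, gripper open.
Joint ranges: [-2.96, 2.96], [-0.34, 2.1], [-1.41, 1.46], [0.24, 2.44], [-1.37, 4.51], [0.17, 1.92], [-2.96, 2.96]. Speed limits (rad/s): [2.39, 2.39, 3.14, 3.14, 3.14, 3.14, 3.14].

### API

Orientations are given as a rotation vector (axis times angle).
In Python, from bench import r gives the robot as it stands. The module is installed in compiled form; this text tells all that it offers.
- The arm moves only by the tool step_arm, never from a script. Its argument "moves" is a list of rows, each an object of numbers: "rx", "ry", "rz": the turn, a rotation vector about the tool's x, y, z in degrees; "dx", "dy", "dz": the shift along the tool's x, y, z in mm; "gripper": the opening, from -1 (shut) to 1 (fully open). In form: [{"rx": .., "ry": .., "rz": .., "dx": .., "dy": .., "dz": .., "gripper": ..}, ...]. A call has 1 to 20 rows; each row shifts and turns the commanded pose from where the row before left it, along the tool's axes as they then stand; what a row does not reach is not made up. A row lasts 1/8 s, in which the tool goes at most 62.5 mm and 10.7 degrees, less where a joint would pass 70% of its speed; a pose out of reach is approached as far as the arm can. A call is refused whole if a number of a shift passes 62.5 or a number of a turn 10.7, either way. A call with a gripper value outside its range is refused whole. The fingers move at their own pace and stop on an object; "grip_force" is the grip in N (left out, the last holds). Time passes only in rows, so rows that do not move let the fingers close. It gives the time, the measured TCP pose, the force, the opening and the grip force at its end, in the units of the state.
- r.get_obs(): the state, without advancing time (a new reading comes with each control period).
- r.grab_frame(name): name is "scene" or "side" or "wrist"; returns the picture (420x560x3 uint8, blue, green, red); there is no depth.
- r.camera_info(name): a dict with "mtx" (3x3 intrinsics, pixels), "rvec" (rotation vector, rad) and "tvec" (3), from world to camera coordinates, as OpenCV has them. Camera axes: x right, y down, z forward; pixel columns grow to the right and rows downward; lengths in m; the calibration is good to about 2 mm. A picture is of the moment at which its call begins: read the wrist's pose just before it. camera_info takes no time and is no camera call; for the wrist camera it gives the pose at the moment of the call.
- r.hand_in(): hands the job in; it is judged then, once.
The state is a dict: "clock": time; "joints": joint angles; "qvel": joint speeds; "tau": joint torques, N m; "tcp_pos": TCP position; "orientation": TCP orientation; "contact_force": force on the tool from outside, world axes, zero at the start; "moment": the same for the moment, N m; "grip_width": finger opening in m; "gripper_force": force on a finger pad.
Only numpy, scipy, OpenCV 4.12 (cv2) and the standard library are available. Lean on these libraries where they do the work, as an engineer would, in place of code of your own. Each camera call takes 0.05 s, during which the arm holds its last target. There are 200 camera calls.

## Working session

There is one attempt and no reset: what is moved stays moved. The work goes in short steps, Python scripts to look and compute and a tool call to move; the robot and the scene stay as the last step left them, time stands still between calls to the robot, and variables do not carry over. Pictures are saved under pics/ and viewed, at most 10 in all, crops included, and the job is handed in when it is done.

Besides the shell and the picture viewer there is one more tool, called after ">>>" by a JSON object that holds its "method" and its "body", one argument or row to a line. step_arm: Moves the arm, as the interface text tells. Its arguments: {"type":"object","properties":{"moves":{"type":"array","items":{"type":"object","properties":{"rx":{"type":"number"},"ry":{"type":"number"},"rz":{"type":"number"},"dx":{"type":"number"},"dy":{"type":"number"},"dz":{"type":"number"},"gripper":{"type":"number"}}}},"grip_force":{"type":"number"}},"required":["moves"]}

```bash
mkdir -p pics
python3 - <<'E'
from bench import r
import cv2
o=r.get_obs();print(o['clock'],o['tcp_pos'],o['orientation'],o['grip_width'],r.tcp_to_tips)
for n in("scene","side","wrist"):
    c=r.camera_info(n);im=r.grab_frame(n);cv2.imwrite(f"pics/{n}0.png",im)
    R=cv2.Rodrigues(c['rvec'])[0];print(n,(-R.T@c['tvec'].ravel()).round(3),c['mtx'][0,0])
E
```

```text
0.0 [6.74426776e-01 5.70837630e-06 2.52324065e-01] [-2.22053832e+00 -2.22059233e+00  2.17593403e-03] 0.08531662199293999 0.022
scene [ 1.07  -0.024  0.935] 436.00477068143266
side [0.159 0.597 0.608] 416.9132140252081
wrist [0.674 0.078 0.372] 296.34922017986804
```

View pics/scene0.png

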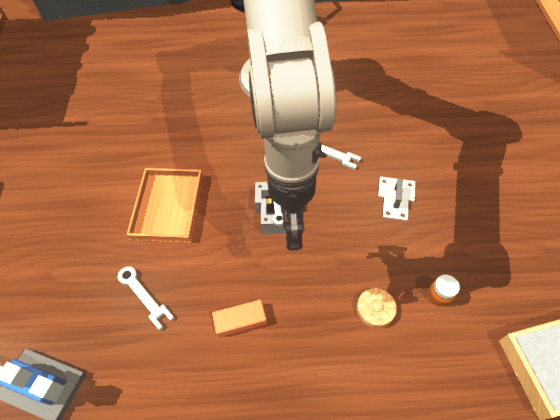

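View pics/side0.png

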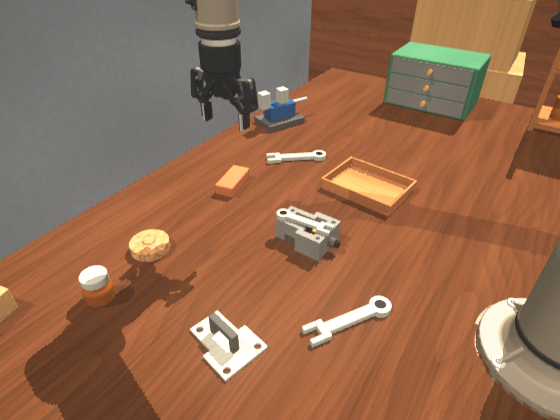

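View wrist.

Scene view: spanner look-alikes at (340,155) and (145,297). The third, on the box at about (275,210), is half hidden by the gripper. Side view: the same three at (347,320), (297,157) and on the box at (305,220), which is the smallest. Cover is at scene (397,198) and side (228,343); tray is at scene (165,205). Next, the wrist view.

View pics/wrist0.png

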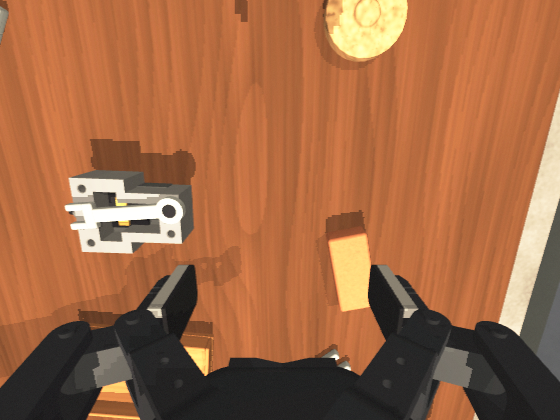

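```bash
cat > h.py <<'E'
import cv2,numpy as np
def ray(c,uv,z):
    R=cv2.Rodrigues(np.array(c['rvec'],float))[0];t=np.array(c['tvec'],float).ravel()
    C=-R.T@t;d=R.T@np.linalg.solve(c['mtx'],[uv[0],uv[1],1.]);return C+d*(z-C[2])/d[2]
def proj(c,P):
    return cv2.projectPoints(np.array(P,float).reshape(-1,3),np.array(c['rvec'],float),np.array(c['tvec'],float),np.array(c['mtx'],float),None)[0].reshape(-1,2)
E
python3 - <<'E'
from bench import r
from h import *
c=r.camera_info("scene")
for n,uv,z in [("cover",(397,198),.03),("wheel",(377,307),.027),("jar",(447,287),.06),("bar",(240,316),.03),
  ("trayUL",(145,170),.03),("trayUR",(201,171),.03),("trayLR",(193,241),.03),("trayLL",(129,237),.03),("sp",(275,210),.06)]:
    print(n,ray(c,uv,z).round(3))
im=cv2.imread("pics/wrist0.png")
E
```

```text
cover [0.49  0.272 0.03 ]
wheel [0.764 0.177 0.027]
jar [0.74  0.325 0.06 ]
bar [ 0.767 -0.117  0.03 ]
trayUL [ 0.362 -0.364  0.03 ]
trayUR [ 0.375 -0.218  0.03 ]
trayLR [ 0.579 -0.227  0.03 ]
trayLL [ 0.559 -0.38   0.03 ]
sp [ 0.525 -0.031  0.06 ]
```

The wrist view shows the box at (130,212) with its wide end to the left. On it lies the small spanner, ring at (170,211) and jaw at about (73,215). Of the candidates (scene (340,155), (145,297) and this one), I choose this one.

Run:
```python
from bench import r
from h import *
c=r.camera_info("wrist")
a=ray(c,(170,211),.06);b=ray(c,(90,214),.06);print(a.round(4),b.round(4),np.degrees(np.arctan2(*(b-a)[1::-1])))
for uv in[(82,188),(91,243),(181,196),(171,234)]:print(ray(c,uv,.05).round(4))
cv2.imwrite("pics/w0c.png",cv2.resize(cv2.imread("pics/wrist0.png")[150:270,50:210],None,fx=4,fy=4,interpolation=2))
```

```text
[ 0.5486 -0.0224  0.06  ] [ 0.4591 -0.026   0.06  ] -177.70123892214556
[0.4493 0.0013 0.05  ]
[ 0.4463 -0.0655  0.05  ]
[ 0.559  -0.0078  0.05  ]
[ 0.5425 -0.0539  0.05  ]
```

View pics/w0c.png

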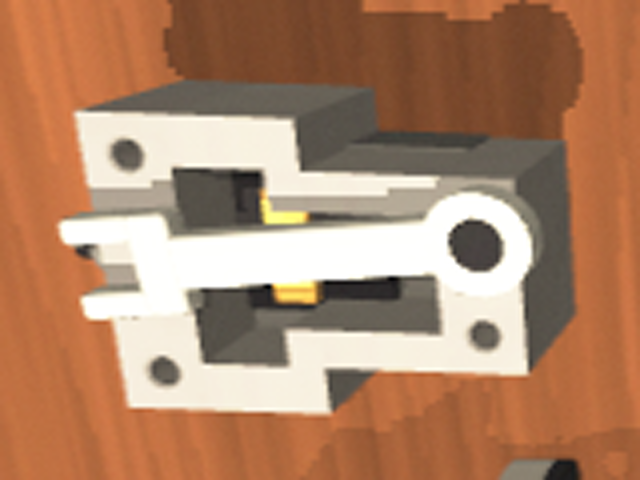

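Spanner confirmed: ring at crop (475,245), shank running left to the jaw. Turning the fingers across the shank and going above it.

>>> {"method": "step_arm", "body": {
  "moves": [
    {"rz": 10, "gripper": -0.05},
    {"rz": 10},
    {"rz": 10},
    {"rz": 10},
    {"rz": 10},
    {"rz": 10},
    {"rz": 10},
    {"rz": 10},
    {"rz": 8},
    {"dx": -45, "dy": 6, "dz": 25},
    {"dx": -45, "dy": 6, "dz": 25},
    {"dx": -45, "dy": 6, "dz": 25},
    {"dx": -43, "dz": 25},
    {},
    {}
  ],
  "grip_force": 60
}}

```text
invalid input at $.moves[0]: expected keys rx, ry, rz, dx, dy, dz, gripper
```

Run:
```python
from bench import r
from h import *
o=r.get_obs();c=r.camera_info("wrist");im=r.grab_frame("wrist");cv2.imwrite("pics/w1.png",im)
import pickle;pickle.dump(c,open("c1.pkl","wb"))
print(o['clock'],o['tcp_pos'],o['orientation'],o['grip_width'],cv2.Rodrigues(o['orientation'])[0].round(3))
```

```text
0.15 [ 6.74586782e-01 -7.78481385e-06  2.52534555e-01] [-2.22073910e+00 -2.22084655e+00  1.68370439e-03] 0.08557918637560816 [[-0.     1.    -0.001]
 [ 1.     0.    -0.   ]
 [-0.    -0.001 -1.   ]]
```

View pics/w1.png

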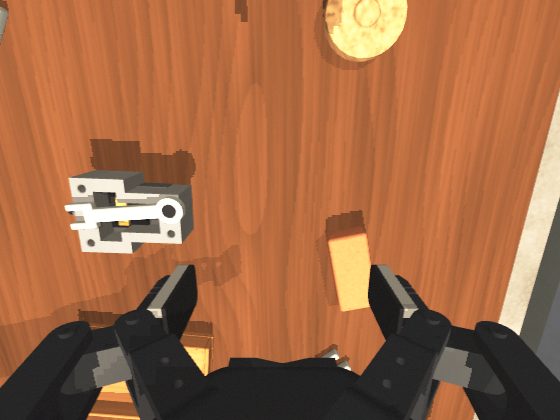

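The move was refused because every row needs all the keys, so this picture shows the same view as before.

>>> {"method": "step_arm", "body": {
  "moves": [
    {"rx": 0, "ry": 0, "rz": 10, "dx": 0, "dy": 0, "dz": 0, "gripper": -0.05},
    {"rx": 0, "ry": 0, "rz": 10, "dx": 0, "dy": 0, "dz": 0, "gripper": -0.05},
    {"rx": 0, "ry": 0, "rz": 10, "dx": 0, "dy": 0, "dz": 0, "gripper": -0.05},
    {"rx": 0, "ry": 0, "rz": 10, "dx": 0, "dy": 0, "dz": 0, "gripper": -0.05},
    {"rx": 0, "ry": 0, "rz": 10, "dx": 0, "dy": 0, "dz": 0, "gripper": -0.05},
    {"rx": 0, "ry": 0, "rz": 10, "dx": 0, "dy": 0, "dz": 0, "gripper": -0.05},
    {"rx": 0, "ry": 0, "rz": 10, "dx": 0, "dy": 0, "dz": 0, "gripper": -0.05},
    {"rx": 0, "ry": 0, "rz": 10, "dx": 0, "dy": 0, "dz": 0, "gripper": -0.05},
    {"rx": 0, "ry": 0, "rz": 8, "dx": 0, "dy": 0, "dz": 0, "gripper": -0.05},
    {"rx": 0, "ry": 0, "rz": 0, "dx": -45, "dy": 6, "dz": 25, "gripper": -0.05},
    {"rx": 0, "ry": 0, "rz": 0, "dx": -45, "dy": 6, "dz": 25, "gripper": -0.05},
    {"rx": 0, "ry": 0, "rz": 0, "dx": -45, "dy": 6, "dz": 25, "gripper": -0.05},
    {"rx": 0, "ry": 0, "rz": 0, "dx": -43, "dy": 0, "dz": 25, "gripper": -0.05},
    {"rx": 0, "ry": 0, "rz": 0, "dx": 0, "dy": 0, "dz": 0, "gripper": -0.05},
    {"rx": 0, "ry": 0, "rz": 0, "dx": 0, "dy": 0, "dz": 0, "gripper": -0.05}
  ],
  "grip_force": 60
}}

```text
clock: 2.08
tcp_pos: [0.4988, -0.024, 0.1538]
orientation: [-3.141, -0.055, -0.003]
contact_force: [0.1, 0.6, 0.5]
grip_width: 0.0403
gripper_force: 0.0
```

Run:
```python
from bench import r
from h import *
o=r.get_obs();c=r.camera_info("wrist");im=r.grab_frame("wrist");cv2.imwrite("pics/w2.png",im)
import pickle;pickle.dump(c,open("c2.pkl","wb"))
print(o['clock'],o['tcp_pos'],o['grip_width'],cv2.Rodrigues(o['orientation'])[0].round(3),o['contact_force'])
```

```text
2.075 [ 0.49878812 -0.02399496  0.1538304 ] 0.040346695903297994 [[ 0.999  0.035  0.002]
 [ 0.035 -0.999  0.   ]
 [ 0.002 -0.    -1.   ]] [0.09407875 0.57145057 0.51412282]
```

View pics/w2.png

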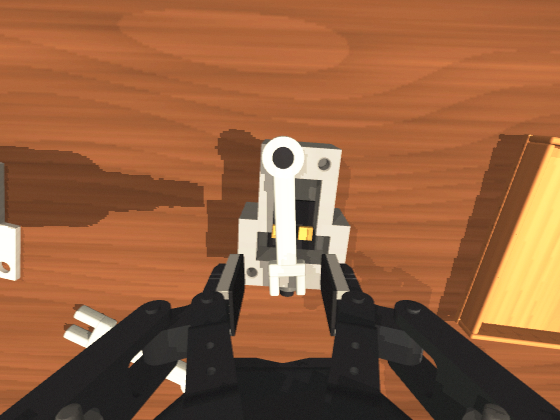

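View from above: ring at (283,157), jaw middle at about (287,279), thread_a at (251,271), thread_d at (324,163). The tray is at the right.

Run:
```python
from h import *
import pickle
c=pickle.load(open("c2.pkl","rb"))
a=ray(c,(283,157.5),.06);b=ray(c,(287,270),.06)
d=(a-b)/np.linalg.norm(a-b);print("ring",a,"centre",a-d*.05,"yaw",np.degrees(np.arctan2(d[1],d[0])))
ta=ray(c,(251,271),.05);td=ray(c,(324,163.5),.05);print(ta,td)
m=(ta+td)/2
v=(td-ta)[:2];th=np.arctan2(v[1],v[0])-np.arctan2(-51,96);print("box yaw",np.degrees(th),np.linalg.norm(v))
R=np.array([[np.cos(th),-np.sin(th)],[np.sin(th),np.cos(th)]]);print("box",m[:2]-R@[0,.0075])
# second view from the initial wrist image
```

```text
ring [ 0.54693277 -0.02256544  0.06      ] centre [ 0.49706228 -0.02616188  0.06      ] yaw 4.1247870973920415
[0.4492298  0.00100541 0.05      ] [ 0.5422248  -0.05372712  0.05      ]
box yaw -2.4996105281049297 0.10790607303557043
box [ 0.4954002  -0.03385372]
```

>>> {"method": "step_arm", "body": {
  "moves": [
    {"rx": 0, "ry": 0, "rz": -2, "dx": -2, "dy": 2, "dz": 20, "gripper": -0.05},
    {"rx": 0, "ry": 0, "rz": 0, "dx": 0, "dy": 0, "dz": 20, "gripper": -0.05},
    {"rx": 0, "ry": 0, "rz": 0, "dx": 0, "dy": 0, "dz": 20, "gripper": -0.05},
    {"rx": 0, "ry": 0, "rz": 0, "dx": 0, "dy": 0, "dz": 12, "gripper": -0.05},
    {"rx": 0, "ry": 0, "rz": 0, "dx": 0, "dy": 0, "dz": 8, "gripper": -0.05},
    {"rx": 0, "ry": 0, "rz": 0, "dx": 0, "dy": 0, "dz": 0, "gripper": -0.05},
    {"rx": 0, "ry": 0, "rz": 0, "dx": 0, "dy": 0, "dz": 0, "gripper": -0.05}
  ]
}}

```text
clock: 3.0
tcp_pos: [0.4963, -0.0263, 0.0738]
orientation: [-3.14, -0.109, -0.002]
contact_force: [0.3, -0.9, -0.0]
grip_width: 0.0403
gripper_force: 0.0
```

>>> {"method": "step_arm", "body": {
  "moves": [
    {"rx": 0, "ry": 0, "rz": 0, "dx": 0, "dy": 0, "dz": 0, "gripper": -1},
    {"rx": 0, "ry": 0, "rz": 0, "dx": 0, "dy": 0, "dz": 0, "gripper": -1},
    {"rx": 0, "ry": 0, "rz": 0, "dx": 0, "dy": 0, "dz": 0, "gripper": -1},
    {"rx": 0, "ry": 0, "rz": 0, "dx": 0, "dy": 0, "dz": 0, "gripper": -1},
    {"rx": 0, "ry": 0, "rz": 0, "dx": 0, "dy": 0, "dz": 0, "gripper": -1}
  ]
}}

```text
clock: 3.62
tcp_pos: [0.4962, -0.0262, 0.074]
orientation: [-3.139, -0.109, -0.001]
contact_force: [-1.5, 0.5, 5.6]
grip_width: 0.0143
gripper_force: 58.8
```

>>> {"method": "step_arm", "body": {
  "moves": [
    {"rx": 0, "ry": 0, "rz": 0, "dx": 0, "dy": 0, "dz": -10, "gripper": -1},
    {"rx": 0, "ry": 0, "rz": 0, "dx": 0, "dy": 0, "dz": -25, "gripper": -1},
    {"rx": 0, "ry": 0, "rz": 0, "dx": 0, "dy": 0, "dz": -25, "gripper": -1},
    {"rx": 0, "ry": 0, "rz": 0, "dx": -8, "dy": 45, "dz": 0, "gripper": -1},
    {"rx": 0, "ry": 0, "rz": 0, "dx": -8, "dy": 45, "dz": 0, "gripper": -1},
    {"rx": 0, "ry": 0, "rz": 0, "dx": -8, "dy": 45, "dz": 0, "gripper": -1},
    {"rx": 0, "ry": 0, "rz": 0, "dx": -8, "dy": 45, "dz": 0, "gripper": -1},
    {"rx": 0, "ry": 0, "rz": 0, "dx": -8, "dy": 45, "dz": 0, "gripper": -1},
    {"rx": 0, "ry": 0, "rz": 0, "dx": -6, "dy": 43, "dz": 0, "gripper": -1},
    {"rx": 0, "ry": 0, "rz": 7, "dx": 0, "dy": 0, "dz": 0, "gripper": -1},
    {"rx": 0, "ry": 0, "rz": 0, "dx": 0, "dy": 0, "dz": 0, "gripper": -1},
    {"rx": 0, "ry": 0, "rz": 0, "dx": 0, "dy": 0, "dz": 0, "gripper": -1}
  ]
}}

```text
clock: 5.12
tcp_pos: [0.4688, -0.2959, 0.1335]
orientation: [-3.14, 0.077, 0.0]
contact_force: [-0.1, 0.2, -1.2]
grip_width: 0.0141
gripper_force: 59.0
```

Run:
```python
from bench import r
from h import *
import pickle
o=r.get_obs();print(o['clock'],o['tcp_pos'],o['grip_width'])
out=[]
for n in("scene","wrist"):
    c=r.camera_info(n);im=r.grab_frame(n);cv2.imwrite(f"pics/{n}3.png",im);pickle.dump(c,open(f"c3{n}.pkl","wb"))
    out.append(im)
s=out[0]
cv2.imwrite("pics/m3.png",np.hstack([cv2.resize(s[140:320,90:440],None,fx=1,fy=1),out[1][:,:]][:0]+[cv2.resize(s[150:290,110:290],(400,311)),cv2.resize(out[1],(400,300))[:311].copy() if 0 else cv2.copyMakeBorder(cv2.resize(out[1],(400,300)),0,11,0,0,0)]))
```

```text
5.125 [ 0.4688414  -0.29593294  0.13345058] 0.014108262483264853
```

View pics/m3.png

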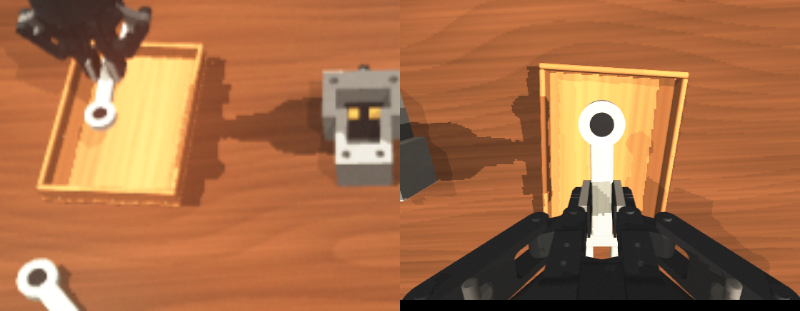

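The spanner is held level over the tray. Tray far corners are at wrist pixels (197,92) and (403,104), ring at (283,174).

Run:
```python
from h import *
import pickle
c=pickle.load(open("c3wrist.pkl","rb"))
a=ray(c,(197,92),.03);b=ray(c,(403,104),.03);print(a,b,np.linalg.norm(a-b))
ax=np.cross([0,0,1],(a-b)/np.linalg.norm(a-b)); ax=-ax if ax[0]<0 else ax
print("yaw",np.degrees(np.arctan2(ax[1],ax[0])),"centre",(a+b)/2-ax*.1)
print("ring",ray(c,(283,174),.116))
c=pickle.load(open("c3scene.pkl","rb"))
for p in[(110+203*.45,150+45*.45),(110+180*.45,150+194*.45),(110+38*.45,150+188*.45)]:print(ray(c,p,.03))
```

```text
[ 0.56411395 -0.24044675  0.03      ] [ 0.54909072 -0.38541447  0.03      ] 0.14574407314466223
yaw -5.91652777338186 centre [ 0.45713502 -0.30262266  0.03      ]
ring [ 0.51931857 -0.2984848   0.116     ]
[ 0.37221897 -0.21683009  0.03      ]
[ 0.56913833 -0.2324268   0.03      ]
[ 0.55220907 -0.38489319  0.03      ]
```

>>> {"method": "step_arm", "body": {
  "moves": [
    {"rx": 0, "ry": 0, "rz": 2, "dx": -9, "dy": 5, "dz": 25, "gripper": -1},
    {"rx": 0, "ry": 0, "rz": 0, "dx": 0, "dy": 0, "dz": 25, "gripper": -1},
    {"rx": 0, "ry": 0, "rz": 0, "dx": 0, "dy": 0, "dz": 25, "gripper": -1},
    {"rx": 0, "ry": 0, "rz": 0, "dx": 0, "dy": 0, "dz": 14, "gripper": -1},
    {"rx": 0, "ry": 0, "rz": 0, "dx": 0, "dy": 0, "dz": 8, "gripper": -1},
    {"rx": 0, "ry": 0, "rz": 0, "dx": 0, "dy": 0, "dz": 5, "gripper": -1},
    {"rx": 0, "ry": 0, "rz": 0, "dx": 0, "dy": 0, "dz": 0, "gripper": -1},
    {"rx": 0, "ry": 0, "rz": 0, "dx": 0, "dy": 0, "dz": 0, "gripper": -1}
  ]
}}

```text
clock: 6.22
tcp_pos: [0.4597, -0.3016, 0.0318]
orientation: [3.138, -0.137, 0.001]
contact_force: [0.3, -0.5, -1.9]
grip_width: 0.014
gripper_force: 59.0
```

>>> {"method": "step_arm", "body": {
  "moves": [
    {"rx": 0, "ry": 0, "rz": 0, "dx": 0, "dy": 0, "dz": 0, "gripper": 0},
    {"rx": 0, "ry": 0, "rz": 0, "dx": 0, "dy": 0, "dz": 0, "gripper": 0},
    {"rx": 0, "ry": 0, "rz": 0, "dx": 0, "dy": 0, "dz": 0, "gripper": 0},
    {"rx": 0, "ry": 0, "rz": 0, "dx": 0, "dy": 0, "dz": -20, "gripper": 0},
    {"rx": 0, "ry": 0, "rz": 0, "dx": 0, "dy": 0, "dz": -40, "gripper": 0},
    {"rx": 0, "ry": 0, "rz": 0, "dx": 0, "dy": 0, "dz": -50, "gripper": 0},
    {"rx": 0, "ry": 0, "rz": 0, "dx": 0, "dy": 0, "dz": -40, "gripper": 0},
    {"rx": 0, "ry": 0, "rz": 0, "dx": 0, "dy": 0, "dz": 0, "gripper": 0}
  ]
}}

```text
clock: 7.22
tcp_pos: [0.4611, -0.3025, 0.1845]
orientation: [3.136, -0.137, 0.01]
contact_force: [1.0, 1.0, -1.1]
grip_width: 0.0426
gripper_force: 0.0
```

Run:
```python
from bench import r
from h import *
import pickle
c=r.camera_info("wrist");im=r.grab_frame("wrist");cv2.imwrite("pics/w4.png",im);pickle.dump(c,open("c4.pkl","wb"))
g=cv2.cvtColor(im,cv2.COLOR_BGR2HSV);m=((g[...,1]<60)&(g[...,2]>200)).astype(np.uint8)
n,l,s,ce=cv2.connectedComponentsWithStats(m)
for i in range(1,n):
    if s[i,4]>150:print(s[i],ce[i].round(),ray(c,ce[i],.016).round(3))
```

```text
[ 266  131   31  125 2079] [281. 192.] [ 0.466 -0.302  0.016]
[  0 352  16  26 242] [  7. 366.] [0.278 0.049 0.016]
```

The spanner is at the tray's centre, released. On to the cover.

>>> {"method": "step_arm", "body": {
  "moves": [
    {"rx": 0, "ry": 0, "rz": 0, "dx": -2, "dy": -48, "dz": 0, "gripper": 0.1},
    {"rx": 0, "ry": 0, "rz": 0, "dx": -2, "dy": -48, "dz": 0, "gripper": 0.1},
    {"rx": 0, "ry": 0, "rz": 0, "dx": -2, "dy": -48, "dz": 0, "gripper": 0.1},
    {"rx": 0, "ry": 0, "rz": 0, "dx": -2, "dy": -48, "dz": 0, "gripper": 0.1},
    {"rx": 0, "ry": 0, "rz": 0, "dx": -2, "dy": -48, "dz": 0, "gripper": 0.1},
    {"rx": 0, "ry": 0, "rz": 0, "dx": -2, "dy": -48, "dz": 0, "gripper": 0.1},
    {"rx": 0, "ry": 0, "rz": 0, "dx": -2, "dy": -48, "dz": 0, "gripper": 0.1},
    {"rx": 0, "ry": 0, "rz": 0, "dx": -2, "dy": -48, "dz": 0, "gripper": 0.1},
    {"rx": 0, "ry": 0, "rz": 0, "dx": -2, "dy": -48, "dz": 0, "gripper": 0.1},
    {"rx": 0, "ry": 0, "rz": 0, "dx": -2, "dy": -48, "dz": 0, "gripper": 0.1},
    {"rx": 0, "ry": 0, "rz": 0, "dx": 0, "dy": -48, "dz": 0, "gripper": 0.1},
    {"rx": 0, "ry": 0, "rz": 0, "dx": 0, "dy": -46, "dz": 0, "gripper": 0.1},
    {"rx": 0, "ry": 0, "rz": -5, "dx": 0, "dy": 0, "dz": 0, "gripper": 0.1},
    {"rx": 0, "ry": 0, "rz": 0, "dx": 0, "dy": 0, "dz": 0, "gripper": 0.1},
    {"rx": 0, "ry": 0, "rz": 0, "dx": 0, "dy": 0, "dz": 0, "gripper": 0.1}
  ]
}}

```text
clock: 9.15
tcp_pos: [0.4892, 0.2711, 0.1805]
orientation: [3.14, -0.004, -0.002]
contact_force: [0.8, 0.1, 0.0]
grip_width: 0.0469
gripper_force: 0.0
```

Run:
```python
from bench import r
from h import *
import pickle
o=r.get_obs();print(o['tcp_pos'],cv2.Rodrigues(o['orientation'])[0].round(3))
c=r.camera_info("wrist");im=r.grab_frame("wrist");cv2.imwrite("pics/w5.png",im);pickle.dump(c,open("c5.pkl","wb"))
```

```text
[0.48922117 0.27109775 0.18051419] [[ 1.    -0.003 -0.001]
 [-0.003 -1.    -0.001]
 [-0.001  0.001 -1.   ]]
```

View pics/w5.png

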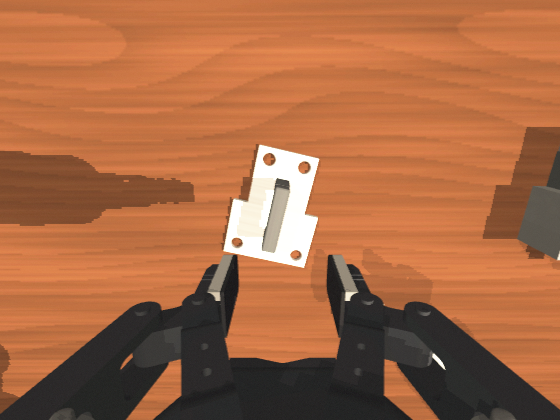

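The cover lies wide end towards the robot, the same way round as the box. Its holes are at c (269,159), d (304,168), a (237,242) and b (296,255).

```bash
cat >> h.py <<'E'
def fit(c,px,loc,z):
    W=np.array([ray(c,p,z)[:2] for p in px])*1.;L=np.array(loc)/1000.
    Wc,Lc=W-W.mean(0),L-L.mean(0)
    th=np.arctan2((Lc[:,0]*Wc[:,1]-Lc[:,1]*Wc[:,0]).sum(),(Lc*Wc).sum())
    R=np.array([[np.cos(th),-np.sin(th)],[np.sin(th),np.cos(th)]])
    t=W.mean(0)-R@L.mean(0);return t,np.degrees(th),((L@R.T+t-W)*1000).round(1)
A,B,C,D=(-48,33),(-48,-33),(48,18),(48,-18)
E
python3 - <<'E'
from h import *
import pickle
c=pickle.load(open("c5.pkl","rb"))
im=cv2.imread("pics/w5.png");g=cv2.cvtColor(im,cv2.COLOR_BGR2HSV)
m=((g[...,1]>80)).astype(np.uint8)
px=[]
for u,v in[(237,242),(296,255),(269,159),(304,168)]:
    s=m[v-8:v+9,u-8:u+9];n,l,st,ce=cv2.connectedComponentsWithStats(s);k=l[8,8];px.append(ce[k]+[u-8,v-8]);print(px[-1],st[k,4])
print(fit(c,px,[A,B,C,D],.005))
c1=pickle.load(open("c1.pkl","rb"));c2=pickle.load(open("c2.pkl","rb"))
print("box",fit(c1,[(81.75,188.5),(91.25,242.5),(171.25,233.75)],[A,B,D],.05),fit(c2,[(251,271),(324,163.5)],[A,D],.05))
E
```

```text
[236.59210526 241.69736842] 76
[295.26315789 254.09210526] 76
[268.79674797 158.79674797] 123
[303.67857143 166.82142857] 112
(array([0.47460094, 0.27784627]), np.float64(-13.262653633366275), array([[-0.3,  0.4],
       [-0.5, -0.2],
       [ 0.5,  0.1],
       [ 0.3, -0.2]]))
box (array([ 0.49567494, -0.03382697]), np.float64(-2.0855839930261273), array([[ 0. ,  0.2],
       [-0.2, -0.2],
       [ 0.2,  0. ]])) (array([ 0.4954002 , -0.03385372]), np.float64(-2.4996105281049266), array([[-0.3,  0.2],
       [ 0.3, -0.2]]))
```

>>> {"method": "step_arm", "body": {
  "moves": [
    {"rx": 0, "ry": 0, "rz": 0, "dx": -15, "dy": -7, "dz": 0, "gripper": 0.1},
    {"rx": 0, "ry": 0, "rz": 7, "dx": 0, "dy": 0, "dz": 25, "gripper": 0.1},
    {"rx": 0, "ry": 0, "rz": 6, "dx": 0, "dy": 0, "dz": 25, "gripper": 0.1},
    {"rx": 0, "ry": 0, "rz": 0, "dx": 0, "dy": 0, "dz": 25, "gripper": 0.1},
    {"rx": 0, "ry": 0, "rz": 0, "dx": 0, "dy": 0, "dz": 25, "gripper": 0.1},
    {"rx": 0, "ry": 0, "rz": 0, "dx": 0, "dy": 0, "dz": 20, "gripper": 0.1},
    {"rx": 0, "ry": 0, "rz": 0, "dx": 0, "dy": 0, "dz": 12, "gripper": 0.1},
    {"rx": 0, "ry": 0, "rz": 0, "dx": 0, "dy": 0, "dz": 6, "gripper": 0.1},
    {"rx": 0, "ry": 0, "rz": 0, "dx": 0, "dy": 0, "dz": 0, "gripper": 0.1},
    {"rx": 0, "ry": 0, "rz": 0, "dx": 0, "dy": 0, "dz": 0, "gripper": 0.1}
  ],
  "grip_force": 80
}}

```text
clock: 10.45
tcp_pos: [0.4749, 0.2795, 0.0439]
orientation: [-3.121, 0.356, -0.001]
contact_force: [-0.2, -0.1, 0.0]
grip_width: 0.047
gripper_force: 0.0
```

>>> {"method": "step_arm", "body": {
  "moves": [
    {"rx": 0, "ry": 0, "rz": 0, "dx": 0, "dy": 1, "dz": 2, "gripper": -1},
    {"rx": 0, "ry": 0, "rz": 0, "dx": 0, "dy": 0, "dz": 0, "gripper": -1},
    {"rx": 0, "ry": 0, "rz": 0, "dx": 0, "dy": 0, "dz": 0, "gripper": -1},
    {"rx": 0, "ry": 0, "rz": 0, "dx": 0, "dy": 0, "dz": 0, "gripper": -1},
    {"rx": 0, "ry": 0, "rz": 0, "dx": 0, "dy": 0, "dz": 0, "gripper": -1},
    {"rx": 0, "ry": 0, "rz": 0, "dx": 0, "dy": 0, "dz": 0, "gripper": -1},
    {"rx": 0, "ry": 0, "rz": 0, "dx": 0, "dy": 0, "dz": -15, "gripper": -1},
    {"rx": 0, "ry": 0, "rz": 0, "dx": 0, "dy": 0, "dz": -25, "gripper": -1},
    {"rx": 0, "ry": 0, "rz": 0, "dx": 0, "dy": 0, "dz": -30, "gripper": -1},
    {"rx": 0, "ry": 0, "rz": 0, "dx": 0, "dy": 0, "dz": -30, "gripper": -1},
    {"rx": 0, "ry": 0, "rz": 0, "dx": 0, "dy": 0, "dz": 0, "gripper": -1},
    {"rx": 0, "ry": 0, "rz": 0, "dx": 0, "dy": 0, "dz": 0, "gripper": -1}
  ]
}}

```text
clock: 11.95
tcp_pos: [0.4736, 0.278, 0.1406]
orientation: [3.121, -0.355, -0.001]
contact_force: [-0.5, -0.8, -4.5]
grip_width: 0.0126
gripper_force: 78.5
```

Run:
```python
from bench import r
from h import *
import pickle
o=r.get_obs();print(o['clock'],o['tcp_pos'],cv2.Rodrigues(o['orientation'])[0].round(3),o['contact_force'])
c=r.camera_info("wrist");im=r.grab_frame("wrist");cv2.imwrite("pics/w6.png",im);pickle.dump(c,open("c6.pkl","wb"))
# predicted hole pixels if the cover follows the gripper
R=cv2.Rodrigues(o['orientation'])[0];p=o['tcp_pos']
for n,(x,y) in zip("abcd",[A,B,C,D]):print(n,proj(c,p+R@np.array([x/1000,-y/1000,.042-.006])).round(1))
```

```text
11.95 [0.4735533  0.27797932 0.14058971] [[ 0.974 -0.225 -0.001]
 [-0.225 -0.974 -0.001]
 [-0.001  0.001 -1.   ]] [-0.50240818 -0.77867959 -4.4579746 ]
a [[229.7 323.6]]
b [[334.6 323.5]]
c [[248.2 172.1]]
d [[316.1 172.1]]
```

View pics/w6.png

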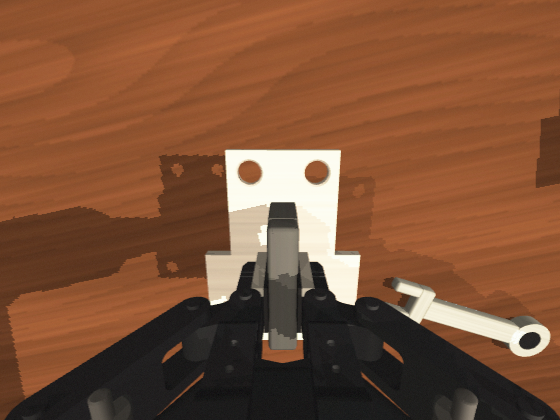

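Cover held straight: holes c (249.5,172) and d (317,172) sit within about 1 px of where a centred grip predicts. Carrying it over the box.

>>> {"method": "step_arm", "body": {
  "moves": [
    {"rx": 0, "ry": 0, "rz": 0, "dx": 6, "dy": 20, "dz": 0, "gripper": -1},
    {"rx": 0, "ry": 0, "rz": 0, "dx": 10, "dy": 32, "dz": 0, "gripper": -1},
    {"rx": 0, "ry": 0, "rz": 0, "dx": 10, "dy": 32, "dz": 0, "gripper": -1},
    {"rx": 0, "ry": 0, "rz": 0, "dx": 10, "dy": 32, "dz": 0, "gripper": -1},
    {"rx": 0, "ry": 0, "rz": 0, "dx": 10, "dy": 32, "dz": 0, "gripper": -1},
    {"rx": 0, "ry": 0, "rz": 0, "dx": 10, "dy": 32, "dz": 0, "gripper": -1},
    {"rx": 0, "ry": 0, "rz": 0, "dx": 10, "dy": 32, "dz": 0, "gripper": -1},
    {"rx": 0, "ry": 0, "rz": 0, "dx": 10, "dy": 32, "dz": 0, "gripper": -1},
    {"rx": 0, "ry": 0, "rz": 0, "dx": 10, "dy": 32, "dz": 0, "gripper": -1},
    {"rx": 0, "ry": 0, "rz": 0, "dx": 6, "dy": 22, "dz": 0, "gripper": -1},
    {"rx": 0, "ry": 0, "rz": -5, "dx": 0, "dy": 0, "dz": 0, "gripper": -1},
    {"rx": 0, "ry": 0, "rz": -5.7, "dx": 0, "dy": 0, "dz": 0, "gripper": -1},
    {"rx": 0, "ry": 0, "rz": 0, "dx": 0, "dy": 0, "dz": 15, "gripper": -1},
    {"rx": 0, "ry": 0, "rz": 0, "dx": 0, "dy": 0, "dz": 0, "gripper": -1},
    {"rx": 0, "ry": 0, "rz": 0, "dx": 0, "dy": 0, "dz": 0, "gripper": -1},
    {"rx": 0, "ry": 0, "rz": 0, "dx": 0, "dy": 0, "dz": 0, "gripper": -1}
  ]
}}

```text
clock: 14.0
tcp_pos: [0.497, -0.0328, 0.1263]
orientation: [3.141, -0.064, 0.0]
contact_force: [-0.3, -0.1, -3.8]
grip_width: 0.0128
gripper_force: 78.4
```

>>> {"method": "step_arm", "body": {
  "moves": [
    {"rx": 0, "ry": 0, "rz": 0, "dx": -1.5, "dy": 0.5, "dz": 7, "gripper": -1},
    {"rx": 0, "ry": 0, "rz": 0, "dx": 0, "dy": 0, "dz": 7, "gripper": -1},
    {"rx": 0, "ry": 0, "rz": 0, "dx": 0, "dy": 0, "dz": 5, "gripper": -1},
    {"rx": 0, "ry": 0, "rz": 0, "dx": 0, "dy": 0, "dz": 0, "gripper": -1},
    {"rx": 0, "ry": 0, "rz": 0, "dx": 0, "dy": 0, "dz": 0, "gripper": -1},
    {"rx": 0, "ry": 0, "rz": 0, "dx": 0, "dy": 0, "dz": 0, "gripper": -1}
  ]
}}

```text
clock: 14.75
tcp_pos: [0.4955, -0.0332, 0.1075]
orientation: [-3.141, 0.063, -0.001]
contact_force: [-0.5, -0.8, -3.5]
grip_width: 0.0125
gripper_force: 78.5
```

Run:
```python
from bench import r
from h import *
import pickle
o=r.get_obs();print(o['clock'],o['tcp_pos'],o['contact_force'])
v=[]
for n in("wrist","scene","side"):
    c=r.camera_info(n);im=r.grab_frame(n);cv2.imwrite(f"pics/{n}7.png",im);pickle.dump(c,open(f"c7{n}.pkl","wb"));v.append(im)
    p=proj(c,[[.4955,-.0338,.05]])[0].astype(int);print(n,p)
    if n=="wrist": w=cv2.resize(im[120:360,180:380],(400,480),interpolation=2);cw=c
    if n=="side": s=cv2.resize(im[p[1]-70:p[1]+50,p[0]-50:p[0]+50],(400,480),interpolation=2);print(p-[50,70])
cv2.imwrite("pics/m7.png",np.hstack([w,s]))
```

```text
14.75 [ 0.49554097 -0.0332459   0.10750623] [-0.48728596 -0.79653178 -3.49285371]
wrist [283 239]
scene [273 202]
side [305 221]
[255 151]
```

View pics/m7.png

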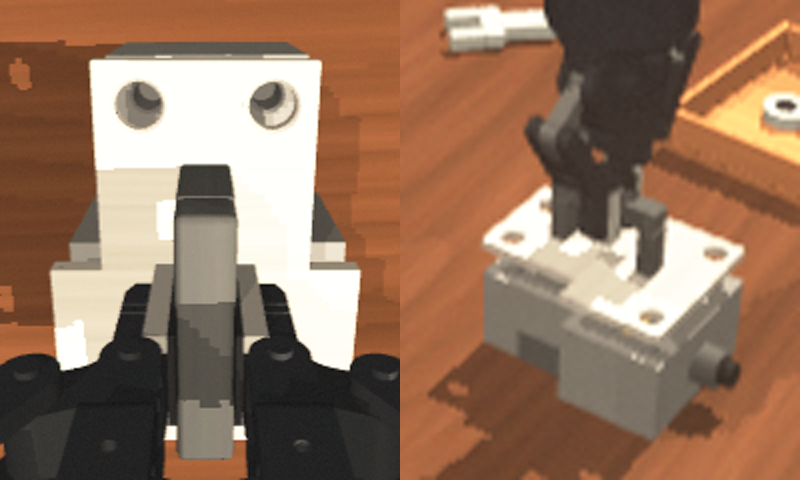

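Both threaded holes show through the cover's holes. In the wrist view, threads c and d are at about (253.5,167.5) and (312.5,167.5), and the holes at (249.5,172.5) and (317,172.5). The side view shows a clear gap between cover and box.

Run:
```python
from h import *
import pickle
c=pickle.load(open("c7wrist.pkl","rb"))
for t,h in[((253.5,167.5),(249.5,172.5)),((312.5,167.5),(317,172.5))]:
    a,b=ray(c,t,.05),ray(c,h,.0715);print(a[:2].round(4),b[:2].round(4),((b-a)[:2]*1000).round(1))
print(fit(c,[(249.5,172.5),(317,172.5)],[C,D],.0715))
```

```text
[ 0.5431 -0.0177] [ 0.544  -0.0176] [0.9 0.1]
[ 0.5417 -0.0531] [ 0.5426 -0.0534] [ 0.9 -0.3]
(array([ 0.49533913, -0.03358081]), np.float64(-2.293955860194079), array([[ 0. ,  0.1],
       [-0. , -0.1]]))
```

Holes are within about 1 mm of the threads, yaw matches, and the cover is about 15 mm above the rim. Handing in.

```bash
python3 -c "
from bench import r
print(r.hand_in())"
```

```text
the job is handed in; nothing more can be done
None
```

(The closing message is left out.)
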